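# Lock a printing block in its carving jig with the toggle latch

## Robot

A 7-joint arm with a two-finger parallel gripper is mounted at the origin on a cart in front of the work surface, level with it; the furniture and walls round the work are solid. World frame = base frame: x ahead of the robot, y to its left, z up, the work surface at z = 0. Lengths are in m, angles in rad, forces in N, time in s.
With the tool pointing down it reaches from about 0.4 to 0.925 m from the base axis. Payload 4.1 kg.
Tool frame: the origin (TCP) lies between the finger pads; the fingertips stand 8 mm ahead of it and the grasp point (between the pads) lies 11 mm behind it; z points along the fingers, y is the line along which they close (so a half turn about z gives the same grasp; the last joint's range is limited). The gripper opens to 85 mm and grips with 20 to 120 N. Pads are 22 mm wide; open, the fingers measure 114 mm over their backs; the gripper's body (76 mm by 85 mm) begins 54 mm behind the grasp point. The pads swing forward as they close: fully open they stand 13 mm farther back than shut.
Start: joints at [1.142, 0.398, 0.045, 1.537, -0.019, 1.207, -0.051], TCP at [0.211, -0.615, 0.239] pointing down, gripper open.
Joint ranges: [-2.82, 2.82], [-0.49, 2.23], [-1.37, 1.46], [0, 2.46], [-1.36, 4.5], [0.23, 2], [-2.94, 2.94]. Speed limits (rad/s): [2.57, 2.57, 3.14, 3.14, 3.14, 3.14, 3.14].

## Interface

Orientations are given as a unit quaternion [w, x, y, z].
In Python, from bench import env gives the robot as it stands.
- The arm moves only by the tool jog_arm, never from a script. Its argument "commands" is one flat list of numbers, 6 for each row, row after row: the shift along the tool's x, y, z in cm, then the turn, a rotation vector about the tool's x, y, z in rad. In form: [tx, ty, tz, wx, wy, wz, tx, ty, tz, wx, wy, wz, ...]. A call has 1 to 12 rows; each row is the pose to reach, as a shift and turn from the pose commanded when the call began, along the tool's axes at that moment; what a row does not reach only later rows make up. A row lasts 1/10 s, in which the tool goes at most 50 mm and 8.59 degrees, less where a joint would pass 70% of its speed; a pose out of reach is approached as far as the arm can. A call with a gripper value outside its range is refused whole. "jaw" is the gripper's target within -1 to 1 (fully open at 1, half-way at 0, shut at -1), set as the call begins (left out, the last holds). The fingers move at their own pace and stop on an object; the grip force is fixed at half the most. Time passes only in rows, so rows that repeat a pose let the fingers close. It gives the time, the measured TCP pose, the force, the opening and the grip force at its end, in the units of the state.
- env.state(): the state, without advancing time (a new reading comes with each control period).
- env.capture(name): name is "scene" or "top" or "wrist"; returns a dict with "pixels" (384x512x3 uint8, blue, green, red), "camera_matrix" (3x3 intrinsics, pixels), "distortion" ([k1, k2, p1, p2, k3] as OpenCV has them; the pictures are not rectified), "pose" (4x4, takes a point from camera to world coordinates); the wrist camera has in their place "mount" (4x4, takes a point from camera to tool coordinates, whose origin is the TCP and whose axes are the flange's). Camera axes: x right, y up, looking along -z (the intrinsics and any distortion apply to the point x, -y, -z); pixel columns grow to the right and rows downward; lengths in m; the calibration is good to about 2 mm. A picture is of the moment at which its call begins: read the wrist's pose just before it. There is no depth.
- env.job_done(): hands the job in; it is judged then, once.
The state is a dict: "clock": time; "q": joint angles; "joint_vel": joint speeds; "joint_torque": joint torques, N m; "position": TCP position; "ee_rot": TCP orientation; "force": force on the tool from outside, world axes, zero at the start; "moment": the same for the moment, N m; "grip_width": finger opening in m; "gripper_force": force on a finger pad.
Only numpy, scipy, OpenCV 4.12 (cv2) and the standard library are available. Lean on these libraries where they do the work, as an engineer would, in place of code of your own. Each camera call takes 0.05 s, during which the arm holds its last target. There are 200 camera calls.

## Task

Lock the loose printing block in the jig for carving: slowly push the sliding jaw up until it presses the block firmly (with 15 to 20 N) against the stop bar, then swing the latch's wire bail over so that its crossbar drops behind the keeper hook on the jaw, and press the lever over and down flat until it snaps past center and holds by itself. Never push the jaw with more than 30 N or the lever or bail with more than 40 N, and leave the tools round the jig where they are.

Things in the scene. Friction and masses are not known exactly. Their poses are not given: they have to be found in the camera images.
- jig: Carving jig fixed to the table: plywood board (x -138 to 146 mm, 116 mm wide, 12 mm thick) with a toggle latch on an aluminium head block (x -130 to -50 mm, top 31 mm above the table), then along +x a stop bar, the block and the sliding jaw. Origin: table level, near the board's middle. x runs lengthwise from latch to jaw, y across, z up. Latch and jaw are centred on y = 0.
- block: Loose printing block, wood with a dark lino face, 45 (x) x 104 (y) x 20 (z) mm, about 0.1 kg, on the board 12 mm above the table between stop bar and jaw, not yet touching the bar. Origin: centre of its underside. The stop bar (12 x 100 x 15 mm, centre near jig x = -32 mm) is screwed down anew for each block: its place varies by +-10 mm and is not measured.
- jaw_slide (a joint): Travel of the jaw along the jig's x in m: 0 nearest the latch, 0.048 fully back. It stays where it is left (3 N sliding friction). With the block firm between jaw and stop bar it reads 0.011, give or take the 10 mm of the bar's setting: find it by feel; 15 to 20 N of push is right.
- jaw: Sliding jaw. Origin: middle of its gripping face (100 mm wide, looks to the jig's -x), 12 mm above the table, at jig x = 8 mm + joint jaw_slide. Axes as the jig's. In its frame, mm: ledge (body top) z 22; keeper hook on it, 30 wide: post x 16 to 28, nose at its top overhangs to x 32, z 33.5 to 38.5; free ledge for the crossbar x 28 to 72; upright push plate x 72 to 80, 44 wide, up to z 48.
- push_plate (a point): Point on the outer (+x) face of the jaw's push plate, on its middle, 14 mm under its top edge (46 mm above the table). Push here along the jig's -x, at 25 mm/s or slower: the jaw and block meet the stop bar hard, and a faster hit can pass 30 N. Axes as the jaw's.
- keeper (a point): Point on the +x face of the keeper post, in the middle of its width, under the nose (40 mm above the table): the crossbar, 6 mm thick, bears here when latched.
- lever_pivot (a joint): Lever angle in rad: 0 flat on the head block (stop), growing as it lifts and swings over toward the jaw, 2.3 fully open (stop). Starts open at 2.1 to 2.3; leave it there while hooking, else the crossbar falls on the nose. Stays where left while the bail is slack (friction 0.15 N m). Hooked, the springs resist (2 to 12 N at the tip) until it passes center near 0.2, then snaps down.
- lever_axis (a point): Hinge axis of the lever, fixed on the jig at x = -50 mm, y = 0, 44 mm above the table; the axis runs along the jig's y. Axes of this point as the jig's.
- lever_tip (a point): Middle of the end edge of the lever's pressing face (up when flat), 78 mm out from the lever axis and 6 mm off the radial line. The lever is a steel flap, 26 mm wide, 4 to 7 mm thick; flat, it points to the jig's -x; at angle a it points to (-cos a, 0, sin a) in the jig's frame. Press on this face.
- bail (a joint): Bail angle relative to the lever in rad, -0.4 to 4.4. The bail's elevation over the jig's +x direction is this value minus joint lever_pivot. It starts leaning back on its stop at 4.4 (elevation 2.1 to 2.35, behind the vertical), swings freely and falls slowly to the jaw side by its weight once pushed past the vertical.
- bail_bar: Steel crossbar of the bail, 6 mm thick, 56 mm long along y; origin: its middle; x points away from the bail's hinge. The bail is a U whose two arms (8 mm thick, 48 mm clear between) straddle the lever, hinged on a pin through it 30 mm from the lever axis, 12 degrees below the flat lever's radial line. Pin to crossbar 115 mm, stretching on springs of 2.5 N/mm.
- burin: Burin, 24 x 114 x 24 mm, wooden knob handle, lying beside the jig. Bystander. Origin: centre of its underside.
- loupe: Black stand loupe, 42 mm wide, 40 mm high. Bystander. Origin: centre of its underside.
- baren: Baren, round wooden disc 103 mm wide, 43 mm high with its bridge handle. Bystander. Origin: centre of its underside.
There are look-alikes about, which are no part of the job. What is meant by the block is not purple, and is the smaller of those in its own colour.

How it is judged:
On the way, in this order (a step that is already met when the one before it is completed fails the run):
1. the jaw presses the block firmly (over 10 N) against the stop bar, with the lever still open (contact force between jaw and block above 10 N and value of joint lever_pivot above 1.5 rad), for 0.1 s.
2. the bail's crossbar lies down behind the keeper, lower than its nose, with the lever still open (x of bail_bar in the frame of keeper between 0.002 and 0.042 m and z of bail_bar in the frame of keeper below 0.005 m and value of joint lever_pivot above 1.2 rad), for 0.2 s.
3. the lever is pressed flat past center with the crossbar pulling on the keeper (value of joint lever_pivot below 0.1 rad and contact force between bail_bar and jaw above 6 N), for 0.2 s.
At the end, for the whole second after the job is handed in: The lever lies flat past center (within 0.1 rad of its stop) and holds by itself; the crossbar bears on the keeper post under the nose with over 6 N; the jaw clamps the block with over 3 N; the block is flat, square to the jig within 0.03 rad and within 15 mm of the middle across the board, at rest (all of step 3 and x of bail_bar in the frame of keeper between 0.001 and 0.006 m and z of bail_bar in the frame of keeper below 0.006 m and contact force between jaw and block above 3 N and angle between the x axis of block and the x axis of jig, either way round below 0.03 rad and angle between block's own z axis and vertical below 0.05 rad and y of block in the frame of jig between -0.015 and 0.015 m and linear speed of block below 0.02 m/s); the robot touches nothing.
It fails at once if the fingers push the jaw with more than 30 N (contact force between the fingers and jaw above 30 N).
It fails at once if the fingers press the lever with more than 40 N (contact force between the fingers and lever above 40 N).
It fails at once if the fingers press the bail's crossbar with more than 40 N (contact force between the fingers and bail_bar above 40 N).
It fails at once if a tool beside the jig is moved by more than 3 cm (distance of any of burin, loupe, baren from where it was at the start of the episode above 0.03 m).
It also fails if it takes over 58 s, if anything falls off the work surface, if the arm or the gripper's body presses on something with over 40 N, if the wrist force passes 120 N, or if a joint passes its speed limit or range.

## Working session

There is one attempt and no reset: what is moved stays moved. The work goes in short steps, Python scripts to look and compute and a tool call to move; the robot and the scene stay as the last step left them, time stands still between calls to the robot, and variables do not carry over. Pictures are saved under pics/ and viewed, at most 10 in all, crops included, and the job is handed in when it is done.

Besides the shell and the picture viewer there is one more tool, called in YAML: its name, and indented under it one key for each argument. jog_arm: Moves the arm, as the interface text tells. Its arguments: {"type":"object","properties":{"commands":{"type":"array"},"jaw":{"type":"number"}},"required":["commands"]}

```bash
mkdir -p pics; ls
python3 - <<'E'
from bench import env
import cv2,json,numpy as np
s=env.state();print({k:np.round(v,3).tolist() for k,v in s.items()})
ims=[]
for n in("scene","top"):
    c=env.capture(n);cv2.imwrite(f"pics/{n}0.png",c["pixels"])
    np.savez(f"{n}0.npz",**c);print(n,c["camera_matrix"],c["distortion"],c["pose"])
E
```

```text
pics
{'clock': 0.0, 'q': [1.142, 0.399, 0.045, 1.538, -0.019, 1.207, -0.051], 'joint_vel': [-0.0, 0.001, -0.0, -0.0, -0.001, -0.002, 0.001], 'joint_torque': [0.0, -47.512, 1.365, -25.422, 0.012, 0.01, 0.0], 'position': [0.21, -0.614, 0.238], 'ee_rot': [-0.001, 0.986, 0.164, -0.0], 'force': [0.102, 0.125, -0.134], 'moment': [0.029, 0.001, 0.016], 'gripper_force': 0.0, 'grip_width': 0.085}
scene [[481.21628187   0.         254.99887569]
 [  0.         481.21628187 200.25294232]
 [  0.           0.           1.        ]] [-0.20487933  0.          0.          0.          0.        ] [[-0.8051577   0.25943408 -0.53330575 -0.02942231]
 [-0.59277776 -0.32427062  0.73719949  0.70111627]
 [ 0.01831928  0.90969364  0.41487575  0.52558257]
 [ 0.          0.          0.          1.        ]]
top [[424.46788674   0.         256.86268927]
 [  0.         424.46788674 188.69758943]
 [  0.           0.           1.        ]] [0.02856304 0.         0.         0.         0.        ] [[ 1.57809991e-02  9.94504916e-01 -1.03493635e-01  4.82247856e-01]
 [-9.99875394e-01  1.57372293e-02 -1.23950410e-03 -1.01480236e-01]
 [ 3.96010154e-04  1.03500300e-01  9.94629344e-01  9.49068171e-01]
 [ 0.00000000e+00  0.00000000e+00  0.00000000e+00  1.00000000e+00]]
```

View pics/scene0.png

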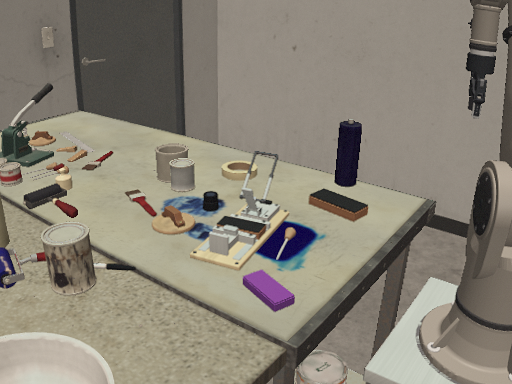

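View pics/top0.png

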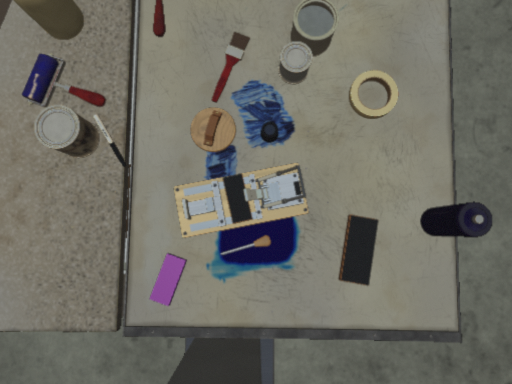

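The top view shows the jig centred near (241,200), with the jaw's push plate on the left at about (200,207) and the latch head on the right at about (285,190). Bystanders are the baren (213,130), the loupe (269,131) and the burin (248,245).

Candidates for the block:
- **Dark block in the jig (238,198):** my choice, because it is the smaller of the dark ones and lies between the bar and the jaw.
- **Larger dark lino block (358,249):** ruled out, too big.
- **Purple block (168,279):** ruled out by colour.

I'll check this in a close crop.

```bash
cat > h.py <<'E'
import numpy as np,cv2
def ray(c,uv):
    n=cv2.undistortPoints(np.array([[uv]],float),c["camera_matrix"],c["distortion"])[0,0]
    d=c["pose"][:3,:3]@np.array([n[0],-n[1],-1]); return c["pose"][:3,3],d
def onz(c,uv,z):
    o,d=ray(c,uv); return o+d*(z-o[2])/d[2]
def two(c1,p1,c2,p2):
    o1,d1=ray(c1,p1);o2,d2=ray(c2,p2)
    t=np.linalg.lstsq(np.c_[d1,-d2],o2-o1,rcond=None)[0]
    a,b=o1+d1*t[0],o2+d2*t[1]; return (a+b)/2,np.linalg.norm(a-b)
def proj(c,P):
    T=np.linalg.inv(c["pose"]);p=(T[:3,:3]@np.asarray(P,float).T).T+T[:3,3]
    p=p*[1,-1,-1]
    return cv2.projectPoints(p,np.zeros(3),np.zeros(3),c["camera_matrix"],c["distortion"])[0][:,0]
E
python3 - <<'E'
import numpy as np,cv2
a=cv2.imread("pics/top0.png")[155:250,165:320];b=cv2.imread("pics/scene0.png")[145:275,185:300]
cv2.imwrite("pics/tc.png",cv2.resize(a,None,fx=5,fy=5,interpolation=cv2.INTER_CUBIC))
cv2.imwrite("pics/sc.png",cv2.resize(b,None,fx=4.6,fy=4.6,interpolation=cv2.INTER_CUBIC))
E
```

```text
(no output)
```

View pics/tc.png

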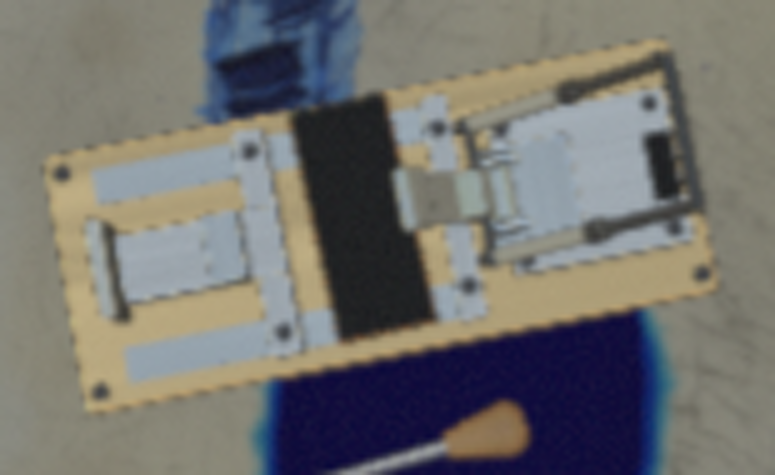

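View pics/sc.png

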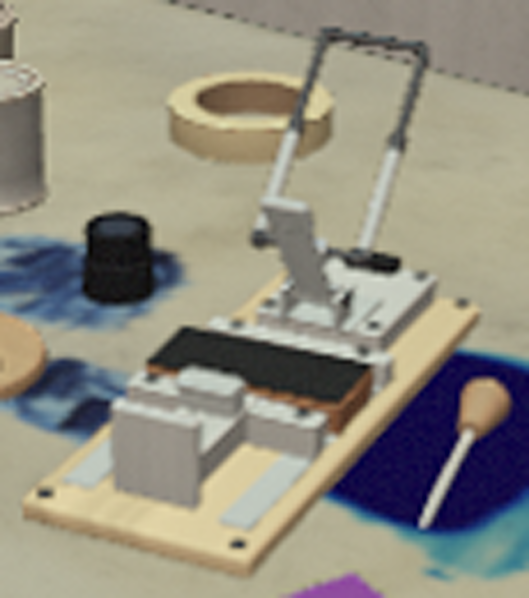

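The crops confirm the choice: the dark block with orange-brown sides lies in the jig at crop pixels (295–435, 95–340). The board corners are at (43,157), (668,40), (718,290) and (88,412). The push plate's outer edge is at x≈88–120 and the bail crossbar runs from (668,55) to (698,208). Next I'll fit the jig frame.

Run:
```python
import numpy as np,cv2
from h import *
t=dict(np.load("top0.npz"));s=dict(np.load("scene0.npz"))
ft=lambda p:(165+(p[0]+.5)/5-.5,155+(p[1]+.5)/5-.5)
fs=lambda p:(185+(p[0]+.5)/4.6-.5,145+(p[1]+.5)/4.6-.5)
C=[(43,157),(668,40),(718,290),(88,412)]
M=np.array([[.146,-.058],[-.138,-.058],[-.138,.058],[.146,.058]])
W=np.array([onz(t,ft(p),.012)[:2] for p in C])
print(W,[np.linalg.norm(W[i]-W[(i+1)%4]) for i in range(4)])
# jig z up, determine handedness by kabsch
def kab(M,W):
    mm,wm=M.mean(0),W.mean(0);U,S,V=np.linalg.svd((M-mm).T@(W-wm));R=V.T@np.diag([1,np.linalg.det(V.T@U.T)])@U.T
    return R,wm-R@mm,np.linalg.norm((R@M.T).T+wm-R@mm-W,axis=1)
for sg in(1,-1):
    R,o,e=kab(M*[1,sg],W);print(sg,e,o)
    if e.max()<.01: Rb,ob=R,o
# scene board corners: near jaw end left (25,505),(245,572), right far (480,310)
Rb3=np.eye(3);Rb3[:2,:2]=Rb
toj=lambda P:Rb3.T@(np.asarray(P)-[*ob,0])
print("yaw",np.arctan2(Rb[1,0],Rb[0,0]),ob)
for p in[(25,505),(245,572),(480,310)]:print("scene corner in jig",toj(onz(s,fs(p),.012)))
for n,p,z in[("plate outer",(88,225),.06),("plate outer",(118,320),.06),("jawface",(268,128),.034),("jawface",(300,345),.034),("blk",(295,112),.032),("blk",(340,340),.032),("blk",(385,95),.032),("blk",(435,318),.032),("hook nose L",(205,218),.05),("bar right edge",(445,95),.027),("bar R",(485,305),.027)]:
    print(n,toj(onz(t,ft(p),z)))
for a,b in[((665,58),(425,45)),((697,205),(325,35))]:
    P,e=two(t,ft(a),s,fs(b));print("bail end",toj(P),P,e)
for a,b in[((400,172),(310,205)),((405,227),(265,203))]:
    P,e=two(t,ft(a),s,fs(b));print("lever tip",toj(P),e)
np.savez("jig.npz",R=Rb3,o=[*ob,0])
```

```text
[[ 0.58283143  0.08535532]
 [ 0.63979801 -0.19168574]
 [ 0.52854614 -0.21436497]
 [ 0.47078914  0.06155296]] [np.float64(0.28283730857967243), np.float64(0.11353996815686489), np.float64(0.2818981651831198), np.float64(0.11454268398465753)]
1 [0.00090239 0.00138694 0.00158719 0.00131354] [ 0.55630413 -0.06870213]
-1 [0.11525343 0.11478985 0.1147556  0.11529434] [ 0.55630325 -0.06870231]
yaw 1.7754599856181301 [ 0.55630413 -0.06870213]
scene corner in jig [ 0.15067199 -0.05128162  0.012     ]
scene corner in jig [0.15583335 0.06160925 0.012     ]
scene corner in jig [-0.12958834  0.05933463  0.012     ]
plate outer [ 0.12343188 -0.01844965  0.06      ]
plate outer [0.11788658 0.02312142 0.06      ]
jawface [ 0.04369684 -0.0482673   0.034     ]
jawface [0.04695173 0.04674474 0.034     ]
blk [ 0.03102895 -0.05324918  0.032     ]
blk [0.02978962 0.04780169 0.032     ]
blk [-0.00884883 -0.05324041  0.032     ]
blk [-0.01216265  0.0461993   0.032     ]
hook nose L [ 0.07577559 -0.01316116  0.05      ]
bar right edge [-0.03463983 -0.04902627  0.027     ]
bar R [-0.03449433  0.04456251  0.027     ]
bail end [-0.12508295 -0.00441863  0.15555468] [ 0.58605213 -0.19027649  0.15555468] 0.05264156865108018
bail end [-0.10572361  0.00456748  0.16396337] [ 0.57331901 -0.17314751  0.16396337] 0.05143777148254629
lever tip [-0.013837   -0.00050004  0.10691597] 0.02215910323195595
lever tip [-0.00382823  0.00283274  0.10993819] 0.01867209299561878
```

jog_arm:
  commands: [52.3,-55.8,3,0,0,-1.446,52.3,-55.8,3,0,0,-1.446,52.3,-55.8,3,0,0,-1.446,52.3,-55.8,3,0,0,-1.446,52.3,-55.8,3,0,0,-1.446,52.3,-55.8,3,0,0,-1.446,52.3,-55.8,3,0,0,-1.446,52.3,-55.8,3,0,0,-1.446,52.3,-55.8,3,0,0,-1.446,52.3,-55.8,3,0,0,-1.446,52.3,-55.8,3,0,0,-1.446,52.3,-55.8,3,0,0,-1.446]
  jaw: -1

```text
clock: 1.3
position: [0.4569, -0.0666, 0.2157]
ee_rot: [0.0, 0.631, 0.776, -0.0]
force: [0.7, -0.6, 0.2]
grip_width: -0.0
gripper_force: 0.0
```

```bash
cat > st.py <<'E'
from bench import env
import numpy as np
from scipy.spatial.transform import Rotation as Ro
g=np.load("jig.npz");s=env.state();q=s["ee_rot"];R=Ro.from_quat([q[1],q[2],q[3],q[0]]).as_matrix()
print("t",round(s["clock"],2),"jig pos mm",np.round(1e3*g["R"].T@(s["position"]-g["o"]),1),"F jig",np.round(g["R"].T@s["force"],1),"w",round(s["grip_width"],3))
print("tool axes in jig\n",np.round(g["R"].T@R,3),"q",np.round(s["q"],2))
E
python3 st.py
```

```text
t 1.3 jig pos mm [ 22.3  96.9 215.7] F jig [-0.7 -0.5  0.2] w -0.0
tool axes in jig
 [[ 1.     0.    -0.001]
 [ 0.    -1.    -0.   ]
 [-0.001  0.    -1.   ]] q [ 0.57  0.1  -0.56  1.98  0.06  1.07  0.19]
```

jog_arm:
  commands: [13.3,9.7,0,0,0,0,13.3,9.7,0,0,0,0,13.3,9.7,0,0,0,0,13.3,9.7,0,0,0,0,13.3,9.7,4,0,0,0,13.3,9.7,8,0,0,0,13.3,9.7,12,0,0,0,13.3,9.7,15.5,0,0,0,13.3,9.7,17.4,0,0,0,13.3,9.7,17.4,0,0,0,13.3,9.7,17.4,0,0,0]

```text
clock: 2.4
position: [0.5247, 0.0817, 0.0419]
ee_rot: [-0.0, 0.631, 0.776, -0.0]
force: [-0.1, 0.3, -0.4]
grip_width: 0.0002
gripper_force: 0.0
```

```bash
python3 st.py
python3 - <<'E'
from bench import env
import cv2,numpy as np
for n,(x0,y0,x1,y1) in dict(scene=(185,145,300,275),top=(165,155,320,250)).items():
    c=env.capture(n);np.savez(f"{n}1.npz",**c);p=c["pixels"][y0:y1,x0:x1]
    cv2.imwrite(f"pics/{n}1.png",cv2.resize(p,None,fx=5 if n=="top" else 4.6,fy=5 if n=="top" else 4.6,interpolation=cv2.INTER_CUBIC))
E
```

```text
t 2.4 jig pos mm [153.7   0.3  41.9] F jig [ 0.4  0.  -0.4] w 0.0
tool axes in jig
 [[ 1.  0.  0.]
 [ 0. -1.  0.]
 [ 0. -0. -1.]] q [ 0.23  0.48 -0.58  1.99  0.37  0.78 -0.35]
```

View pics/scene1.png

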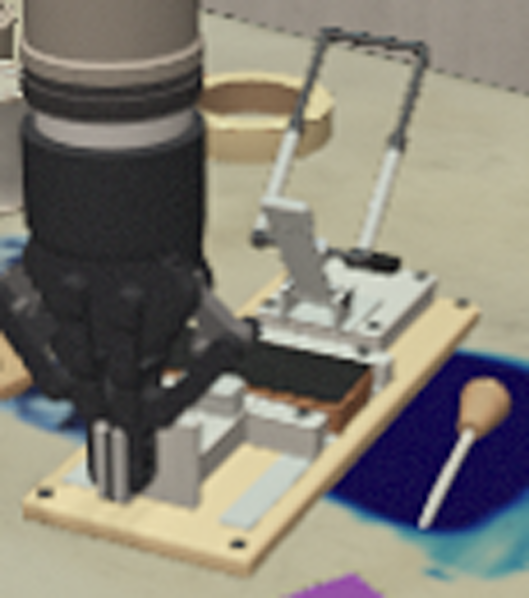

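The crop shows the shut fingers at (115,470), just in front of the push plate at (160,450). The bail and lever are still open. I'll push at 20 mm/s.

jog_arm:
  commands: [-0.2,0,0,0,0,0,-0.4,0,0,0,0,0,-0.6,0,0,0,0,0,-0.8,0,0,0,0,0,-1.0,0,0,0,0,0,-1.2,0,0,0,0,0,-1.4,0,0,0,0,0,-1.6,0,0,0,0,0,-1.8,0,0,0,0,0,-2.0,0,0,0,0,0,-2.2,0,0,0,0,0,-2.4,0,0,0,0,0]

```text
clock: 3.7
position: [0.5293, 0.0588, 0.0417]
ee_rot: [-0.0, 0.631, 0.776, 0.0]
force: [-1.0, 3.4, -0.7]
grip_width: 0.0004
gripper_force: 1.7
```

```bash
python3 st.py
```

```text
t 3.7 jig pos mm [130.4   0.5  41.7] F jig [ 3.5  0.3 -0.7] w 0.0
tool axes in jig
 [[ 1.     0.001  0.001]
 [ 0.001 -1.    -0.   ]
 [ 0.001  0.    -1.   ]] q [ 0.27  0.48 -0.57  1.98  0.37  0.78 -0.31]
```

jog_arm:
  commands: [-0.15,0,0,0,0,0,-0.3,0,0,0,0,0,-0.45,0,0,0,0,0,-0.6,0,0,0,0,0,-0.7,0,0,0,0,0,-0.8,0,0,0,0,0,-0.9,0,0,0,0,0,-1.0,0,0,0,0,0]

```text
clock: 4.5
position: [0.5316, 0.0483, 0.0417]
ee_rot: [0.0, 0.631, 0.776, 0.0]
force: [0.5, 3.3, -0.9]
grip_width: -0.0003
gripper_force: 1.9
```

```bash
python3 st.py
```

```text
t 4.5 jig pos mm [119.6   0.4  41.7] F jig [ 3.2 -1.1 -0.9] w -0.0
tool axes in jig
 [[ 1.     0.001  0.   ]
 [ 0.001 -1.    -0.   ]
 [ 0.     0.    -1.   ]] q [ 0.29  0.48 -0.57  1.98  0.37  0.78 -0.29]
```

Now at 0.8 mm per row, with short calls.

jog_arm:
  commands: [-0.08,0,0,0,0,0,-0.16,0,0,0,0,0,-0.24,0,0,0,0,0,-0.32,0,0,0,0,0]

```text
clock: 4.9
position: [0.5323, 0.0451, 0.0418]
ee_rot: [0.0, 0.631, 0.776, 0.0]
force: [-0.2, 3.5, -0.6]
grip_width: 0.0003
gripper_force: 1.8
```

jog_arm:
  commands: [-0.06,0,0,0,0,0,-0.12,0,0,0,0,0,-0.18,0,0,0,0,0]

```text
clock: 5.2
position: [0.5326, 0.0434, 0.0418]
ee_rot: [0.0, 0.631, 0.776, 0.0]
force: [0.1, 3.8, -0.6]
grip_width: -0.0001
gripper_force: 1.8
```

jog_arm:
  commands: [-0.06,0,0,0,0,0,-0.12,0,0,0,0,0,-0.18,0,0,0,0,0]

```text
clock: 5.5
position: [0.533, 0.0416, 0.0418]
ee_rot: [0.0, 0.631, 0.776, -0.0]
force: [-0.2, 3.2, -2.0]
grip_width: -0.0001
gripper_force: 1.8
```

jog_arm:
  commands: [-0.06,0,0,0,0,0,-0.12,0,0,0,0,0]

```text
clock: 5.7
position: [0.5331, 0.0409, 0.0418]
ee_rot: [-0.0, 0.631, 0.776, 0.0]
force: [-1.6, 5.8, -1.7]
grip_width: 0.0003
gripper_force: 2.7
```

jog_arm:
  commands: [-0.06,0,0,0,0,0,-0.12,0,0,0,0,0]

```text
clock: 5.9
position: [0.5331, 0.0409, 0.0418]
ee_rot: [-0.001, 0.631, 0.776, 0.001]
force: [-2.1, 7.7, -0.9]
grip_width: -0.0
gripper_force: 3.7
```

jog_arm:
  commands: [-0.06,0,0,0,0,0,-0.12,0,0,0,0,0]

```text
clock: 6.1
position: [0.5331, 0.0409, 0.0418]
ee_rot: [-0.001, 0.63, 0.776, 0.001]
force: [-1.8, 9.5, -0.7]
grip_width: 0.0002
gripper_force: 4.7
```

jog_arm:
  commands: [-0.06,0,0,0,0,0,-0.12,0,0,0,0,0]

```text
clock: 6.3
position: [0.5331, 0.0409, 0.0418]
ee_rot: [-0.002, 0.63, 0.776, 0.002]
force: [-3.5, 11.6, -0.7]
grip_width: -0.0002
gripper_force: 5.7
```

jog_arm:
  commands: [-0.06,0,0,0,0,0,-0.12,0,0,0,0,0]

```text
clock: 6.5
position: [0.5331, 0.0409, 0.0419]
ee_rot: [-0.002, 0.63, 0.777, 0.002]
force: [-3.2, 13.0, 0.3]
grip_width: 0.0003
gripper_force: 6.8
```

jog_arm:
  commands: [-0.08,0,0,0,0,0,-0.16,0,0,0,0,0,-0.24,0,0,0,0,0,-0.28,0,0,0,0,0,-0.28,0,0,0,0,0,-0.28,0,0,0,0,0]

```text
clock: 7.1
position: [0.5331, 0.0409, 0.0419]
ee_rot: [-0.003, 0.629, 0.777, 0.003]
force: [-4.9, 16.4, -0.0]
grip_width: -0.0
gripper_force: 8.7
```

```bash
python3 st.py
```

```text
t 7.1 jig pos mm [112.    0.4  41.9] F jig [17.1  1.4 -0. ] w -0.0
tool axes in jig
 [[ 1.     0.005  0.009]
 [ 0.005 -1.    -0.   ]
 [ 0.009  0.    -1.   ]] q [ 0.31  0.49 -0.57  1.98  0.36  0.78 -0.26]
```

jog_arm:
  commands: [2,0,0,0,0,0,4,0,0,0,0,0,4,0,-5,0,0,0,4,0,-10,0,0,0,4,0,-15,0,0,0,4,0,-20,0,0,0,0,0,-20,0,0,0,-5,0,-20,0,0,0,-10,0,-20,0,0,0,-15,0,-20,0,0,0,-20,0,-20,0,0,0,-24.5,0,-20,0,0,0]

```text
clock: 8.3
position: [0.5835, -0.212, 0.242]
ee_rot: [0.001, 0.632, 0.775, -0.002]
force: [1.0, -0.1, 0.3]
grip_width: 0.0
gripper_force: 0.0
```

```bash
python3 st.py
python3 - <<'E'
import numpy as np
from h import *
t=dict(np.load("top0.npz"));s=dict(np.load("scene0.npz"));g=np.load("jig.npz")
ft=lambda p:(165+(p[0]+.5)/5-.5,155+(p[1]+.5)/5-.5)
fs=lambda p:(185+(p[0]+.5)/4.6-.5,145+(p[1]+.5)/4.6-.5)
for n,a,b in[("bail",(668,58),(325,35)),("bail",(697,205),(425,45)),("lever",(400,172),(265,203)),("lever",(405,227),(310,205))]:
    P,e=two(t,ft(a),s,fs(b));print(n,g["R"].T@(P-g["o"]),e)
E
```

```text
t 8.3 jig pos mm [-145.8    2.4  242. ] F jig [-0.3 -0.9  0.3] w 0.0
tool axes in jig
 [[ 1.    -0.003 -0.003]
 [-0.003 -1.     0.002]
 [-0.003 -0.002 -1.   ]] q [ 0.67  0.38 -0.52  1.6   0.2   1.22  0.32]
bail [-0.11759098 -0.02907411  0.15581029] 0.00016693872401504051
bail [-0.11660409  0.02746526  0.15975515] 0.0006846604499977934
lever [-0.00978559 -0.010684    0.10601892] 0.0005357310178563832
lever [-0.00814348  0.01270312  0.11028139] 0.0027536689283652826
```

jog_arm:
  commands: [0,0.2,4,0,0,0,0,0.2,8,0,0,0,0,0.2,9.4,0,0,0,1,0.2,9.4,0,0,0,2,0.2,9.4,0,0,0,3,0.2,9,0,0,0,4,0.2,8.4,0,0,0,5,0.2,7.8,0,0,0,6,0.2,7.4,0,0,0,7,0.2,7.2,0,0,0,8,0.2,7.2,0,0,0,9,0.2,7.2,0,0,0]

```text
clock: 9.5
position: [0.5679, -0.1174, 0.1697]
ee_rot: [-0.0, 0.631, 0.776, -0.0]
force: [0.4, 0.3, 0.0]
grip_width: -0.0
gripper_force: 0.1
```

jog_arm:
  commands: [0.8,0,0,0,0,0,1.6,0,0,0,0,0,2.4,0,0,0,0,0,3.0,0,0,0,0,0,3.6,0,0,0,0,0,3.6,0,0,0,0,0,3.6,0,-3,0,0,0,3.6,0,-6,0,0,0]

```text
clock: 10.3
position: [0.5601, -0.0834, 0.2296]
ee_rot: [-0.001, 0.631, 0.776, -0.001]
force: [1.0, -0.6, 0.8]
grip_width: 0.0003
gripper_force: 0.0
```

```bash
python3 st.py
python3 - <<'E'
from bench import env
import cv2,numpy as np
ims=[]
c=env.capture("scene");np.savez("scene2.npz",**c);a=cv2.resize(c["pixels"][145:275,185:300],None,fx=4.6,fy=4.6,interpolation=cv2.INTER_CUBIC)
cv2.imwrite("pics/scene2.png",a)
E
```

```text
t 10.3 jig pos mm [-15.2  -0.8 229.6] F jig [-0.8 -0.9  0.8] w 0.0
tool axes in jig
 [[ 1.     0.     0.001]
 [ 0.    -1.     0.002]
 [ 0.001 -0.002 -1.   ]] q [ 0.54  0.3  -0.57  1.74  0.17  1.16  0.12]
```

View pics/scene2.png

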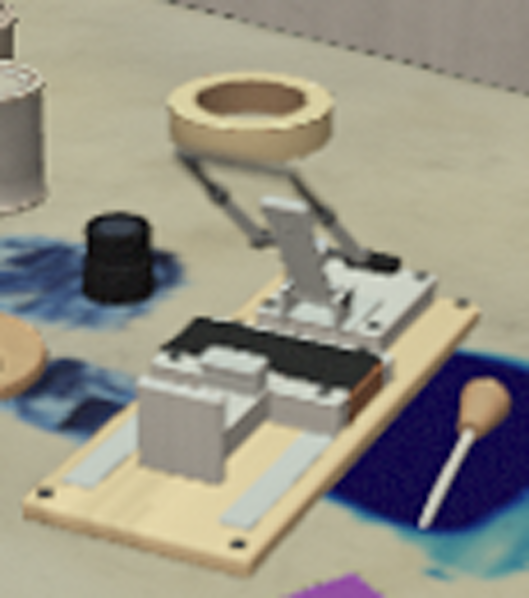

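The crossbar is falling towards the jaw, now at crop (180–290, 155). The lever is still open, with its tip at (285,205). I'll move over to the jaw side while the bail falls.

jog_arm:
  commands: [3,0,0,0,0,0,6,0,0,0,0,0,6,0,0,0,0,0,6,0,0,0,0,0,6,0,0,0,0,0,6,0,0,0,0,0,6,0,0,0,0,0,6,0,0,0,0,0,6,0,0,0,0,0,6,0,0,0,0,0,6,0,0,0,0,0,6,0,0,0,0,0]

```text
clock: 11.55
position: [0.5487, -0.0242, 0.2298]
ee_rot: [0.0, 0.631, 0.776, -0.0]
force: [0.2, -0.1, -0.9]
grip_width: 0.0003
gripper_force: 0.0
```

```bash
python3 st.py
python3 - <<'E'
from bench import env
import cv2,numpy as np
c=env.capture("scene");np.savez("scene3.npz",**c);a=cv2.resize(c["pixels"][145:275,185:300],None,fx=4.6,fy=4.6,interpolation=cv2.INTER_CUBIC)
cv2.imwrite("pics/scene3.png",a)
E
```

```text
t 11.55 jig pos mm [ 45.1  -1.6 229.8] F jig [-0.1 -0.2 -0.9] w 0.0
tool axes in jig
 [[ 1.     0.001 -0.   ]
 [ 0.001 -1.     0.   ]
 [-0.    -0.    -1.   ]] q [ 0.47  0.27 -0.6   1.78  0.17  1.15  0.02]
```

View pics/scene3.png

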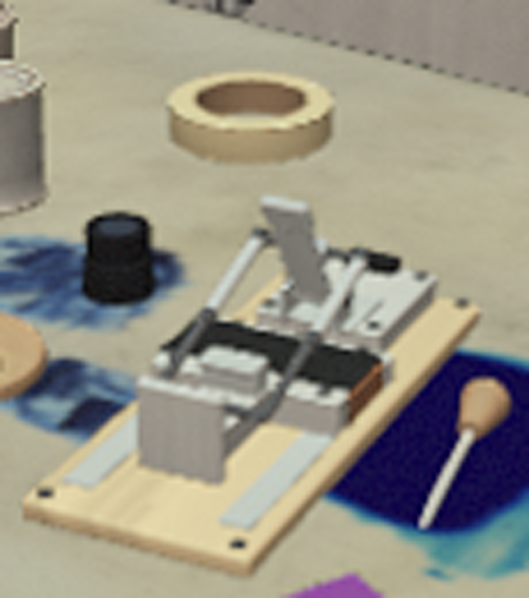

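The crossbar now lies on the ledge between the hook (235,365) and the push plate (180,420), and the lever is still open. Next I'll bring the fingers down in front of the lever and swing it over.

jog_arm:
  commands: [-2,-0.2,4,0,0,0,-2,-0.2,8,0,0,0,-2,-0.2,12.4,0,0,0,-2,-0.2,12.4,0,0,0,-3,-0.2,12.4,0,0,0,-4,-0.2,12.4,0,0,0,-5,-0.2,12.2,0,0,0,-5.8,-0.2,12,0,0,0,-6.5,-0.2,11.8,0,0,0,-7.2,-0.2,11.5,0,0,0,-7.8,-0.2,11.4,0,0,0,-7.8,-0.2,11.4,0,0,0]

```text
clock: 12.8
position: [0.5629, -0.1031, 0.1161]
ee_rot: [0.001, 0.632, 0.775, -0.001]
force: [0.2, 0.2, 0.8]
grip_width: 0.0002
gripper_force: 0.0
```

```bash
python3 st.py
```

```text
t 12.8 jig pos mm [-35.1   0.6 116.1] F jig [ 0.2 -0.2  0.8] w 0.0
tool axes in jig
 [[ 1.    -0.002 -0.002]
 [-0.002 -1.    -0.   ]
 [-0.002  0.    -1.   ]] q [ 0.53  0.43 -0.54  1.84  0.27  0.94  0.08]
```

jog_arm:
  commands: [-0.6,0,0,0,0,0,-1.2,0,0,0,0,0,-1.75,0,0.1,0,0,0,-2.4,0,0.25,0,0,0,-3,0,0.45,0,0,0,-3.55,0,0.7,0,0,0,-4.1,0,1.05,0,0,0,-4.65,0,1.4,0,0,0]

```text
clock: 13.6
position: [0.5718, -0.1465, 0.1027]
ee_rot: [-0.0, 0.631, 0.776, -0.0]
force: [-2.8, 4.6, 8.4]
grip_width: 0.0
gripper_force: 4.6
```

```bash
python3 st.py
python3 - <<'E'
from bench import env
import cv2,numpy as np
c=env.capture("scene");a=cv2.resize(c["pixels"][115:275,175:310],None,fx=3.7,fy=3.7,interpolation=cv2.INTER_CUBIC)
cv2.imwrite("pics/scene4.png",a)
E
```

```text
t 13.6 jig pos mm [-79.3   0.7 102.7] F jig [5.1 1.8 8.4] w 0.0
tool axes in jig
 [[ 1.     0.001  0.   ]
 [ 0.001 -1.     0.001]
 [ 0.    -0.001 -1.   ]] q [ 0.58  0.47 -0.52  1.81  0.28  0.94  0.14]
```

View pics/scene4.png

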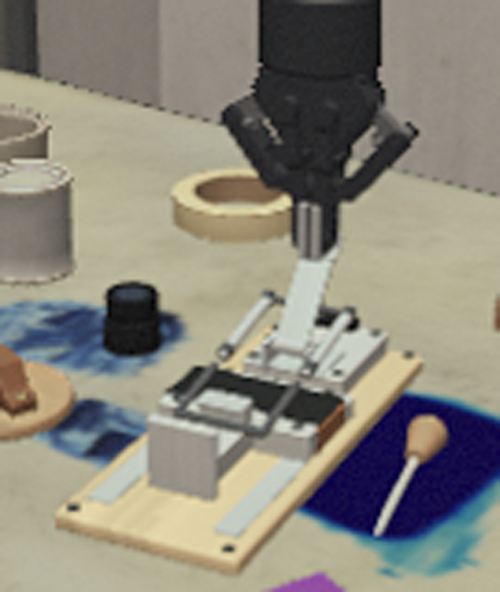

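The fingertips at (312,255) press the lever, now about 45° up. The crossbar has been drawn up to the hook at (220,420). Force is about 10 N, so I'll carry on along the arc.

jog_arm:
  commands: [-0.45,0,0.45,0,0,0,-0.9,0,0.9,0,0,0,-1.25,0,1.4,0,0,0,-1.6,0,1.95,0,0,0,-1.8,0,2.4,0,0,0,-2.0,0,2.85,0,0,0]

```text
clock: 14.25
position: [0.5763, -0.1679, 0.0731]
ee_rot: [0.001, 0.631, 0.776, -0.001]
force: [-0.1, -0.6, 2.3]
grip_width: 0.0001
gripper_force: 1.0
```

```bash
python3 st.py
```

```text
t 14.25 jig pos mm [-101.2    0.6   73.1] F jig [-0.6  0.2  2.3] w 0.0
tool axes in jig
 [[ 1.    -0.    -0.002]
 [-0.    -1.    -0.   ]
 [-0.002  0.    -1.   ]] q [ 0.59  0.52 -0.5   1.81  0.31  0.89  0.16]
```

jog_arm:
  commands: [-0.1,0,0.4,0,0,0,-0.2,0,0.8,0,0,0,-0.2,0,1.2,0,0,0,-0.2,0,1.6,0,0,0,-0.2,0,1.7,0,0,0,-0.2,0,1.7,0,0,0,-0.2,0,1.7,0,0,0]

```text
clock: 14.95
position: [0.5763, -0.168, 0.0576]
ee_rot: [-0.0, 0.631, 0.776, -0.001]
force: [-3.8, 0.7, 11.1]
grip_width: -0.0002
gripper_force: 5.5
```

```bash
python3 st.py
```

```text
t 14.95 jig pos mm [-101.3    0.6   57.6] F jig [ 1.5  3.6 11.1] w -0.0
tool axes in jig
 [[ 1.     0.001 -0.001]
 [ 0.001 -1.     0.001]
 [-0.001 -0.001 -1.   ]] q [ 0.58  0.54 -0.49  1.81  0.32  0.87  0.15]
```

The tip is at z = 50 mm, the height of the flat lever, and bears on its stop. I'll back off upward and look.

jog_arm:
  commands: [0,0,-2,0,0,0,0,0,-6,0,0,0,0,0,-10,0,0,0,0,0,-14,0,0,0,0,0,-16,0,0,0,0,0,-16,0,0,0,0,0,-16,0,0,0,0,0,-16,0,0,0]

```text
clock: 15.75
position: [0.5753, -0.168, 0.2142]
ee_rot: [-0.002, 0.631, 0.776, -0.001]
force: [0.3, 0.3, -0.2]
grip_width: 0.0001
gripper_force: 0.0
```

```bash
python3 st.py
python3 - <<'E'
from bench import env
import cv2,numpy as np
c=env.capture("scene");np.savez("scene5.npz",**c);a=cv2.resize(c["pixels"][180:275,185:300],None,fx=6,fy=6,interpolation=cv2.INTER_CUBIC)
cv2.imwrite("pics/scene5.png",a)
E
```

```text
t 15.75 jig pos mm [-101.1    1.6  214.2] F jig [ 0.3 -0.3 -0.2] w 0.0
tool axes in jig
 [[ 1.     0.001  0.001]
 [ 0.001 -1.     0.003]
 [ 0.001 -0.003 -1.   ]] q [ 0.64  0.37 -0.55  1.68  0.21  1.16  0.24]
```

View pics/scene5.png

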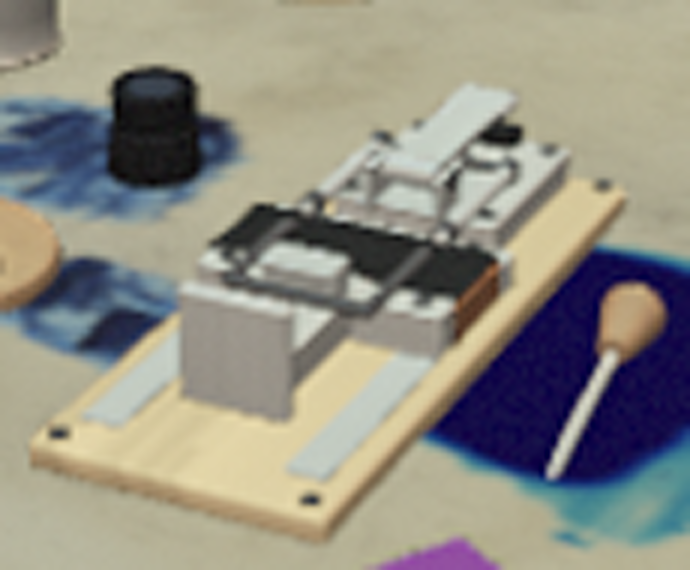

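The lever lies flat, with its tip edge at crop (470–515, 85–100), and the crossbar sits under the hook at (300,297). I'll do one projection check before handing in.

Run:
```python
import numpy as np
from h import *
s=dict(np.load("scene5.npz"));g=np.load("jig.npz")
P=np.array([[-.128,-.013,.050],[-.128,.013,.050],[-.125,0,.0655],[.0525,0,.040],[.0525,0,.055],[-.138,.058,.012],[.146,.058,.012]])
print(np.round((proj(s,P@g["R"].T+g["o"])-[185,180]+.5)*6-.5))
```

```text
[[465.  78.]
 [523.  90.]
 [492.  52.]
 [295. 290.]
 [294. 252.]
 [631. 186.]
 [323. 519.]]
```

```bash
python3 -c "
from bench import env
print(env.job_done())"
```

```text
the job is handed in; nothing more can be done
None
```

I handed the job in at about 16 s, but the hand-in call gave no verdict. The jaw was pushed up to about 17 N, the crossbar sits behind the keeper under the nose, and the lever lies flat and holds by itself, with the tools untouched.

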